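Load a fastener cassette until the lock pin drops

TASK

Swing the dispenser's front door wide open by its rod handle, then take the blue fastener cassette by its black handle, set it on the yellow-railed apron with the sloping steel nose towards the doorway and slide it in. Push it right back until it presses on the red stop and hold it there, firmly but without ramming it, until the slow sprung lock pin has dropped fully into the cassette's notch, then let go so that it stays locked. Leave the other stock on the bench where it stands.

Things in the scene. Friction and masses are not known exactly. Their poses are not given: they have to be found in the camera images.
- dock: Fixed dispenser dock, green housing with clear roof. Origin on the bench under the doorway's middle; x along the channel into the housing, y left, z up. Slick white bed, top z 10 mm. Channel 68 mm wide. Apron x -130 to 0, open on top, between yellow rails 14 mm above the bed, 8 mm thick. Housing x 0 to 130, 84 mm wide, roof top z 79. Stop face at x +98, lock pin at x +48.
- stop: Red stop: two fixed blocks either side of the ejector. Origin at the middle of its front face, dock x +98, z 11 mm; axes as the dock. More than 60 N on it counts as ramming.
- stop_face (a point): Middle of the stop's front face, dock x +98, z 30 mm.
- ejector (a joint): Travel (m) of the brass spring plunger between the stop blocks: 0 out, its face 25 mm ahead of the stop face; 0.025 with the cassette on the stop. It pushes the cassette back out with 4.5 N at first touch, about 8 N at the stop; with friction the cassette pushed by its handle needs about 10 to 18 N to reach the stop.
- door (a joint): Door hinge angle (rad): 0 shut, growing as the free edge swings out to the front (dock -x) and round to the left (+y), clockwise from above; end at 2.0. May start ajar. Beyond 1.6 the channel is clear. Stays where left (0.04 N m friction). Panel 100 mm wide, z 28 to 78 mm, 6 mm thick.
- door_hinge (a point): On the door's vertical hinge axis, at z 100 mm: dock x -3, y +52 mm.
- door_handle (a point): Axis of the door's upright round steel rod handle at z 100 mm. Rod 12 mm diameter, z 40 to 118, so it stands 40 mm above the door's top edge; axis 37 mm off the door's face, 97 mm from the hinge axis. Door shut: dock x -46, y -35 mm. Pinched from above, the rod may turn between the fingers.
- pin (a joint): Height (m) of the lock pin, 12 mm diameter: 0 fully down, growing upward. Spring and weight press it down with 2 to 3 N; a dashpot lets it sink only about 5 mm/s. The sloping nose lifts it 12 mm and it rides on the cassette. It drops into the notch (about 3 s) only while the cassette is within about 3 mm of the stop; let go early, the ejector drives the cassette off and it jams.
- pin_knob (a point): Top of the red knob on the lock pin; z 132 mm with the pin down.
- cassette: Loose blue fastener cassette, 140 x 60 mm, body 40 mm high, 0.3 to 0.5 kg. Origin at the middle of its underside; x to the sloping steel nose (24 mm high at the tip, 40 mm from x +35 back), z up. Notch across the top at x +20, 17 mm long, 16 mm deep; it lies under the pin when the nose is on the stop (origin then at dock x +28).
- cassette_handle (a point): Grip point on the cassette's upright black handle: cassette x -55, y 0, z 90 mm. Handle 28 mm wide (cassette y), 20 mm long (x), from 40 to 105 mm above the underside.
- cassette_nose (a point): Foot of the nose face: cassette x +70, y 0, z 12 mm.
- carton: Cardboard carton 110 x 75 x 70 mm high, origin under its centre. Leave alone.
- stock_bin: Yellow open bin 100 x 130 x 55 mm high with bolts, origin under its centre. Leave alone.
- oil_can: Round can, 60 mm diameter, 120 mm high, origin under its centre. Leave alone.
Not all that is in view belongs to the job. There is more than one size of the cassette; the job needs the middle-sized.

How it is judged:
By the outcome, as a careful person would: the job done as asked, in the order asked, and still so for the second after the job is handed in, with the robot touching nothing.
It also fails if it takes over 72 s, if anything falls off the work surface, if the arm or the gripper's body presses on something with over 40 N, if the wrist force passes 120 N, or if a joint passes its speed limit or range.

ROBOT

A 6-joint arm with a two-finger parallel gripper is mounted at the origin on the work surface. World frame = base frame: x ahead of the robot, y to its left, z up, the work surface at z = 0. Lengths are in m, angles in rad, forces in N, time in s.
With the tool pointing down it reaches from about 0.35 to 0.925 m from the base axis. Payload 6.4 kg.
Tool frame: the origin (TCP) lies at the very end of the fingers, on their centre line; the grasp point (between the pads) lies 19 mm behind it; y points along the fingers, z is the direction in which the jaws open and shut, and the axes are right-handed (so a half turn about y gives the same grasp; the last joint's range is limited). The gripper opens to 85 mm and grips with 20 to 120 N. Pads are 22 mm wide; open, the fingers measure 114 mm over their backs; the gripper's body (76 mm by 85 mm) begins 54 mm behind the grasp point. The pads swing forward as they close: fully open they stand 13 mm farther back than shut.
Start: joints at [1.112, 0.245, 1.558, -0, 1.339, -0.174], TCP at [0.183, 0.624, 0.231] pointing down, gripper open.
Joint ranges: [-3.13, 3.13], [-1.02, 2.26], [0.13, 2.54], [-0.95, 4.09], [0.21, 2.88], [-2.74, 2.74]. Speed limits (rad/s): [2.57, 2.57, 3.14, 3.14, 3.14, 3.14].

INTERFACE

Orientations are given as a unit quaternion [w, x, y, z].
In Python, from rig import robot gives the robot as it stands. The module is installed in compiled form; this text tells all that it offers.
- The arm moves only by the tool play_rows, never from a script. Its argument "steps" is a list that holds one entry, the list of rows, each a list of 7 numbers: the shift along the world's x, y, z in m, then the turn, a rotation vector about the world's x, y, z in rad, then the gripper command: -1 is fully open, 1 is shut, values between are in proportion. In form: [[[x, y, z, wx, wy, wz, fingers], ...]]. A call has 1 to 20 rows; each row is the pose to reach, as a shift and turn from the pose commanded when the call began; what a row does not reach only later rows make up. A row lasts 1/12 s, in which the tool goes at most 41.7 mm and 7.16 degrees, less where a joint would pass 70% of its speed; a pose out of reach is approached as far as the arm can. A call with a gripper value outside its range is refused whole. The fingers move at their own pace and stop on an object; "squeeze" is the grip in N (left out, the last holds). Time passes only in rows, so rows that repeat a pose let the fingers close. It gives the time, the measured TCP pose, the force and the opening at its end, in the units of the state.
- robot.get_obs(): the state, without advancing time (a new reading comes with each control period).
- robot.camera(name): name is "side" or "top" or "wrist"; returns a dict with "pixels" (420x560x3 uint8, blue, green, red), "intrinsics" (3x3 intrinsics, pixels), "k1" (the pictures are not rectified: a ray, as slopes to the right and down, at radius r is drawn at 1 + k1 r^2 times it, then the intrinsics apply), "world_to_cam" (4x4, takes a point from world to camera coordinates); the wrist camera has in their place "hand_eye" (4x4, takes a point from camera to tool coordinates, whose origin is the TCP and whose axes are the tool frame's). Camera axes: x right, y up, looking along -z (the intrinsics and any distortion apply to the point x, -y, -z); pixel columns grow to the right and rows downward; lengths in m; the calibration is good to about 2 mm. A picture is of the moment at which its call begins: read the wrist's pose just before it. There is no depth.
- robot.close_job(): hands the job in, once; it reports no verdict.
The state is a dict: "time": time; "joint_positions": joint angles; "joint_velocities": joint speeds; "tau": joint torques, N m; "tool_pos": TCP position; "orientation": TCP orientation; "ft_force": force on the tool from outside, world axes, zero at the start; "wrist_torque": the same for the moment, N m; "opening": finger opening in m.
Only numpy, scipy, OpenCV 4.12 (cv2) and the standard library are available. Lean on these libraries where they do the work, as an engineer would, in place of code of your own. Each camera call takes 0.05 s, during which the arm holds its last target.

## Working session

There is one attempt and no reset: what is moved stays moved. The work goes in short steps, Python scripts to look and compute and a tool call to move; the robot and the scene stay as the last step left them, time stands still between calls to the robot, and variables do not carry over. Pictures are saved under pics/ and viewed, and the job is handed in when it is done.

Besides the shell and the picture viewer there is one more tool, called after "Emit:" as name(argument=value, ...) on one line, values as JSON. play_rows: Moves the arm, as the interface text tells. Its arguments: {"type":"object","properties":{"steps":{"type":"array","items":{"type":"array","items":{"type":"array","items":{"type":"number"}}}},"squeeze":{"type":"number"}},"required":["steps"]}

```bash
mkdir -p pics; python3 - <<'E'
from rig import robot
import cv2,json,numpy as np
o=robot.get_obs();print(o)
for n in ["side","top","wrist"]:
    c=robot.camera(n);cv2.imwrite(f"pics/{n}0.png",c["pixels"])
    print(n,{k:np.array(v).round(4).tolist() for k,v in c.items() if k!="pixels"})
E
```

```text
{'time': 0.0, 'joint_positions': array([ 1.11194961e+00,  2.45811240e-01,  1.55901641e+00,  6.68571201e-06,
        1.33872080e+00, -1.74077647e-01]), 'joint_velocities': array([-6.55877812e-04, -1.52762928e-03,  1.05293731e-03,  1.81456952e-03,
       -8.28772097e-04,  9.46428086e-05]), 'tau': array([-8.85388235e-04, -4.29499340e+01, -3.26130688e+01, -1.95283501e-04,
        5.16542990e-03, -4.68437875e-06]), 'tool_pos': array([0.18233378, 0.62331579, 0.23018086]), 'orientation': array([-0.69929433,  0.70060718, -0.10055909,  0.10012434]), 'ft_force': array([-0.64927287,  0.05678553,  0.18842102]), 'wrist_torque': array([-0.02785846,  0.02744446,  0.01340344]), 'opening': 0.08526699405717757}
side {'intrinsics': [[470.4554, 0.0, 275.7643], [0.0, 470.4554, 211.3826], [0.0, 0.0, 1.0]], 'k1': -0.0155, 'world_to_cam': [[0.6512, -0.7587, -0.0199, -0.3046], [0.5386, 0.4435, 0.7164, -0.3787], [-0.5347, -0.4772, 0.6974, -0.9383], [0.0, 0.0, 0.0, 1.0]]}
top {'intrinsics': [[546.2205, 0.0, 284.9494], [0.0, 546.2205, 202.4371], [0.0, 0.0, 1.0]], 'k1': 0.0073, 'world_to_cam': [[0.001, -1.0, -0.0008, 0.059], [0.9948, 0.0009, 0.1019, -0.5291], [-0.1019, -0.0009, 0.9948, -1.6145], [0.0, 0.0, 0.0, 1.0]]}
wrist {'intrinsics': [[345.4267, 0.0, 279.5697], [0.0, 345.4267, 208.6179], [0.0, 0.0, 1.0]], 'k1': 0.0089, 'hand_eye': [[0.0008, -0.9608, -0.2773, -0.0708], [-0.0008, 0.2773, -0.9608, -0.1425], [1.0, 0.0009, -0.0005, -0.0006], [0.0, 0.0, 0.0, 1.0]]}
```

View pics/side0.png

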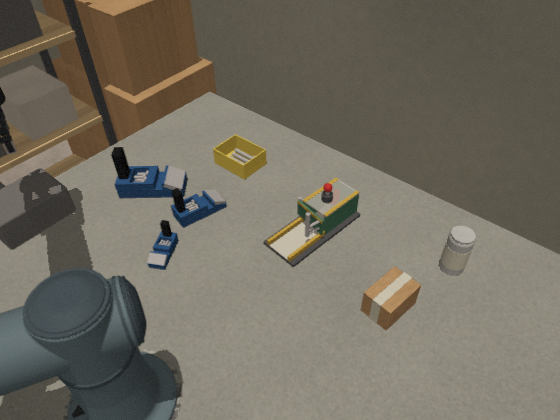

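View pics/top0.png

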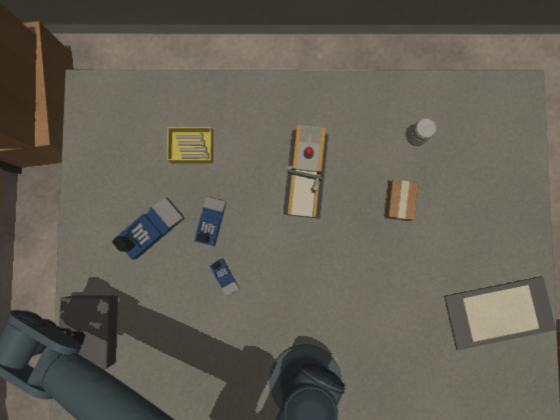

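View pics/wrist0.png

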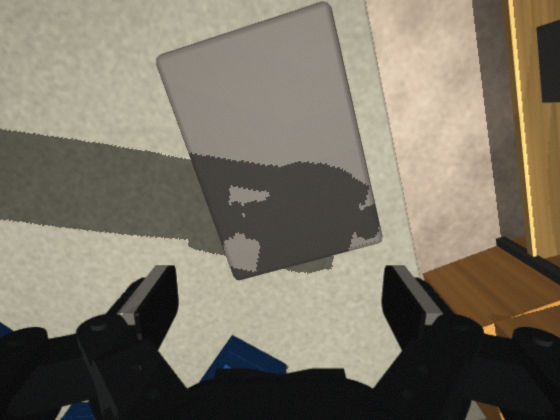

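Candidates for the cassette in the top view: a large blue one (148,228), a medium one (210,221) and a small one (224,276). The medium one is my choice; I'll measure it to check.

```bash
cat > h.py <<'E'
import cv2,numpy as np
from scipy.spatial.transform import Rotation as R
def ray(c,uv,T=None):
    K=np.array(c["intrinsics"]);k1=c["k1"]
    if "world_to_cam" in c: C2W=np.linalg.inv(np.array(c["world_to_cam"]))
    else: C2W=T@np.array(c["hand_eye"])
    p=cv2.undistortPoints(np.array([[uv]],float),K,np.array([k1,0,0,0,0.]))[0,0]
    d=C2W[:3,:3]@np.array([p[0],-p[1],-1]);return C2W[:3,3],d
def plane(c,uv,z,T=None):
    o,d=ray(c,uv,T);return o+d*(z-o[2])/d[2]
def two(c1,u1,c2,u2,T1=None,T2=None):
    o1,d1=ray(c1,u1,T1);o2,d2=ray(c2,u2,T2)
    s=np.linalg.lstsq(np.c_[d1,-d2],o2-o1,rcond=None)[0]
    a=o1+s[0]*d1;b=o2+s[1]*d2;return (a+b)/2,np.linalg.norm(a-b)
def proj(c,P,T=None):
    W=np.array(c["world_to_cam"]) if "world_to_cam" in c else np.linalg.inv(T@np.array(c["hand_eye"]))
    q=W[:3,:3]@np.array(P)+W[:3,3];x,y=q[0]/-q[2],-q[1]/-q[2];k=1+c["k1"]*(x*x+y*y);K=c["intrinsics"]
    return K[0][0]*x*k+K[0][2],K[1][1]*y*k+K[1][2]
def tool(o):
    T=np.eye(4);w,x,y,z=o["orientation"];T[:3,:3]=R.from_quat([x,y,z,w]).as_matrix();T[:3,3]=o["tool_pos"];return T
E
python3 - <<'E'
from h import *
for n,b,s in [("top",(100,100,340,310),3),("side",(100,130,380,300),2.8)]:
    im=cv2.imread(f"pics/{n}0.png")[b[1]:b[3],b[0]:b[2]]
    cv2.imwrite(f"pics/{n}0c.png",cv2.resize(im,None,fx=s,fy=s,interpolation=cv2.INTER_CUBIC))
E
```

```text
(no output)
```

View pics/top0c.png

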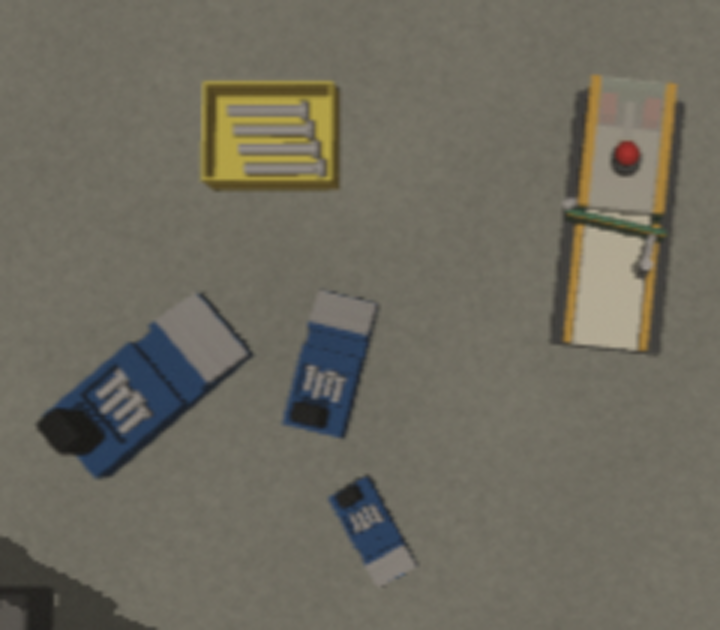

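View pics/side0c.png

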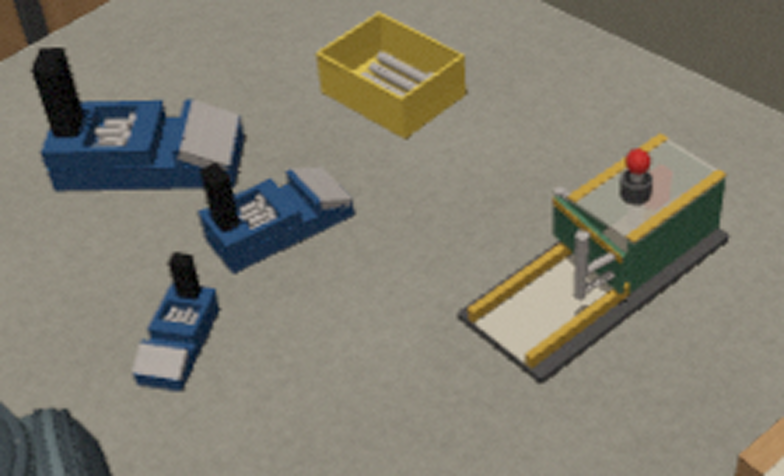

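```bash
python3 - <<'E'
from h import *
from rig import robot
t=robot.camera("top");s=robot.camera("side")
tc=lambda u,v:(100+u/3,100+v/3); sc=lambda u,v:(100+u/2.8,130+v/2.8)
print("cass body top z40")
P=[plane(t,tc(*q),z) for q,z in [((283,424),.04),((346,437),.02),((378,302),.012),((316,290),.024)]]
P=[plane(t,tc(*q),z) for q,z in [((283,424),.04),((346,437),.04),((378,302),.024),((316,290),.024)]]
print(np.round(P,4)); 
for i in range(4): print(np.linalg.norm((P[i]-P[(i+1)%4])[:2]))
for a in[(0,3),(1,2)]:
    d=P[a[1]]-P[a[0]];print(np.degrees(np.arctan2(d[1],d[0])))
print("large",np.linalg.norm((plane(t,tc(98,477),.05)-plane(t,tc(250,355),.03))[:2]),"small",np.linalg.norm((plane(t,tc(330,497),.03)-plane(t,tc(380,585),.02))[:2]))
print("knob",two(t,tc(627,152),s,sc(637,157)))
print("hinge top",two(t,tc(569,204),s,sc(560,193)))
print("rod top",two(t,tc(641,268),s,sc(582,237)), plane(t,tc(641,268),.118))
for q in [(553,343),(660,353),(683,100),(572,92)]: print("base",plane(t,tc(*q),.005).round(4))
for q in [(572,345),(642,351)]: print("bed",plane(t,tc(*q),.01).round(4))
print("roof",[plane(t,tc(*q),.079).round(4) for q in [(591,75),(677,86)]])
E
```

```text
cass body top z40
[[0.4118 0.3276 0.04  ]
 [0.3991 0.2653 0.04  ]
 [0.5346 0.2371 0.024 ]
 [0.5467 0.2995 0.024 ]]
0.063610655184311
0.1384387297538006
0.06358570872477522
0.13776031376079725
-11.757686041785734
-11.744853825214333
large 0.1867876836099746 small 0.09961038982846092
knob (array([ 0.6672213 , -0.00828167,  0.12289681]), np.float64(0.0022166045244871304))
hinge top (array([0.62470612, 0.04667186, 0.0762037 ]), np.float64(0.002590451594356348))
rod top (array([ 0.55978213, -0.02423731,  0.11123276]), np.float64(0.004606715729012764)) [ 0.55731849 -0.02220855  0.118     ]
base [0.495  0.0614 0.005 ]
base [ 0.485  -0.0469  0.005 ]
base [ 0.7458 -0.072   0.005 ]
base [0.7541 0.0421 0.005 ]
bed [0.4926 0.0422 0.01  ]
bed [ 0.4866 -0.0285  0.01  ]
roof [array([0.7536, 0.0241, 0.079 ]), array([ 0.7426, -0.0604,  0.079 ])]
```

```bash
python3 - <<'E'
from h import *
from rig import robot
o=robot.get_obs();T=tool(o);print(T.round(3))
print(o['time'])
E
```

```text
[[ 0.96  -0.     0.281  0.183]
 [-0.281 -0.001  0.96   0.624]
 [-0.    -1.    -0.001  0.231]
 [ 0.     0.     0.     1.   ]]
0.25
```

Emit:
play_rows(steps=[[[0.36,-0.645,0.01,0,0,0.19,-0.2],[0.36,-0.645,0.01,0,0,0.19,-0.2],[0.36,-0.645,0.01,0,0,0.19,-0.2],[0.36,-0.645,0.01,0,0,0.19,-0.2],[0.36,-0.645,0.01,0,0,0.19,-0.2],[0.36,-0.645,0.01,0,0,0.19,-0.2],[0.36,-0.645,0.01,0,0,0.19,-0.2],[0.36,-0.645,0.01,0,0,0.19,-0.2],[0.36,-0.645,0.01,0,0,0.19,-0.2],[0.36,-0.645,0.01,0,0,0.19,-0.2],[0.36,-0.645,0.01,0,0,0.19,-0.2],[0.36,-0.645,0.01,0,0,0.19,-0.2],[0.36,-0.645,0.01,0,0,0.19,-0.2],[0.36,-0.645,0.01,0,0,0.19,-0.2],[0.36,-0.645,0.01,0,0,0.19,-0.2],[0.36,-0.645,0.01,0,0,0.19,-0.2],[0.36,-0.645,0.01,0,0,0.19,-0.2],[0.36,-0.645,0.01,0,0,0.19,-0.2],[0.36,-0.645,0.01,0,0,0.19,-0.2],[0.36,-0.645,0.01,0,0,0.19,-0.2]]], squeeze=40)

```text
time: 1.92
tool_pos: [0.5429, -0.0225, 0.241]
orientation: [0.706, -0.706, 0.035, -0.034]
ft_force: [-0.0, 0.2, -0.4]
opening: 0.0512
```

```bash
python3 - <<'E'
from h import *
from rig import robot
o=robot.get_obs();T=tool(o);print(T.round(4),o['time'],o['opening'],o['ft_force'])
c=robot.camera("wrist");cv2.imwrite("pics/w1.png",c["pixels"])
E
```

```text
[[ 9.952e-01 -7.000e-04  9.740e-02  5.429e-01]
 [-9.740e-02  4.000e-04  9.952e-01 -2.250e-02]
 [-7.000e-04 -1.000e+00  3.000e-04  2.410e-01]
 [ 0.000e+00  0.000e+00  0.000e+00  1.000e+00]] 1.9167 0.051195756662068714 [-0.00451319  0.24188982 -0.43152699]
```

View pics/w1.png

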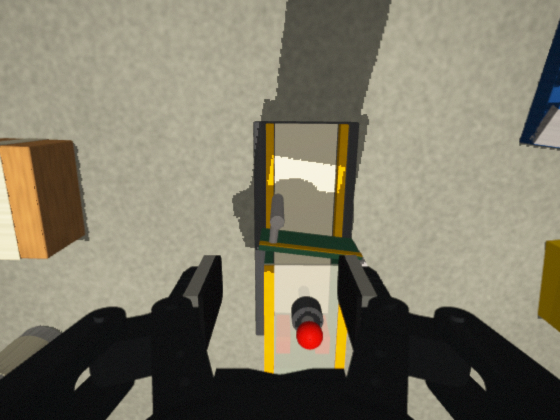

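```bash
python3 - <<'E'
from h import *
from rig import robot
o=robot.get_obs();T=tool(o)
c=robot.camera("wrist")
for P in [(.5575,-.0225,.118),(.5575,-.0225,.04),(.6672,-.0085,.132)]: print(np.round(proj(c,P,T)))
im=c["pixels"][100:380,200:400];cv2.imwrite("pics/w1c.png",cv2.resize(im,None,fx=2.1,fy=2.1,interpolation=cv2.INTER_CUBIC))
E
```

```text
[280. 220.]
[280. 196.]
[309. 345.]
```

View pics/w1c.png

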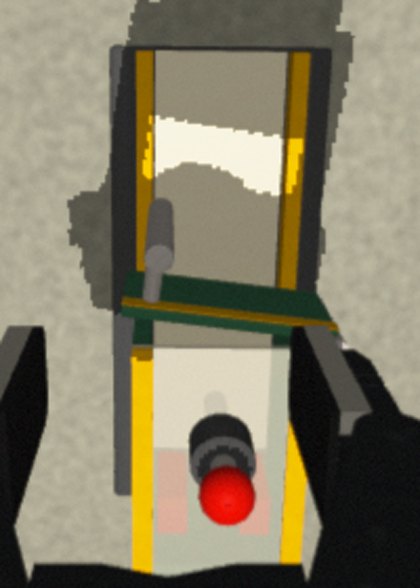

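```bash
python3 - <<'E'
from h import *
from rig import robot
o=robot.get_obs();T=tool(o)
c=robot.camera("wrist");f=lambda u,v:(200+u/2.1,100+v/2.1)
print("rod",plane(c,f(159,258),.118,T))
print("knob",plane(c,f(228,496),.124,T))
a=plane(c,f(154,49),.01,T);b=plane(c,f(287,51),.01,T);print(a,b,(a+b)/2)
# rails top z24 inner edges: left (152 top)->(134,560 roof)
print("rail tops",[plane(c,f(*q),.024,T).round(4) for q in [(136,50),(309,52),(294,285),(137,200)]])
print("roof strips z79",[plane(c,f(*q),.079,T).round(4) for q in [(133,355),(153,355),(131,570),(153,570)]])
E
```

```text
rod [ 0.55947206 -0.02575337  0.118     ]
knob [ 0.66399547 -0.00716558  0.124     ]
[ 0.48540351 -0.02199251  0.01      ] [0.49272935 0.04415681 0.01      ] [0.48906643 0.01108215 0.01      ]
rail tops [array([ 0.4845, -0.0304,  0.024 ]), array([0.4934, 0.0525, 0.024 ]), array([0.6123, 0.0397, 0.024 ]), array([ 0.5585, -0.0378,  0.024 ])]
roof strips z79 [array([ 0.618 , -0.0439,  0.079 ]), array([ 0.6188, -0.0348,  0.079 ]), array([ 0.7359, -0.0577,  0.079 ]), array([ 0.7369, -0.0467,  0.079 ])]
```

Emit:
play_rows(steps=[[[0.016,-0.002,-0.04,0,0,0,-0.2],[0.016,-0.002,-0.08,0,0,0,-0.2],[0.016,-0.002,-0.11,0,0,0,-0.2],[0.016,-0.002,-0.135,0,0,0,-0.2],[0.016,-0.002,-0.152,0,0,0,-0.2],[0.016,-0.002,-0.152,0,0,0,-0.2],[0.016,-0.002,-0.152,0,0,0,1],[0.016,-0.002,-0.152,0,0,0,1],[0.016,-0.002,-0.152,0,0,0,1],[0.016,-0.002,-0.152,0,0,0,1],[0.016,-0.002,-0.152,0,0,0,1],[0.016,-0.002,-0.152,0,0,0,1],[0.016,-0.002,-0.152,0,0,0,1],[0.016,-0.002,-0.152,0,0,0,1]]], squeeze=25)

```text
time: 3.23
tool_pos: [0.5586, -0.0255, 0.0915]
orientation: [-0.705, 0.708, -0.033, 0.033]
ft_force: [-6.4, -9.3, 5.4]
opening: 0.0112
```

```bash
python3 - <<'E'
from h import *
from rig import robot
o=robot.get_obs();T=tool(o);print(o['tool_pos'],o['time'],o['opening'],o['ft_force'])
y=-.103;c,s=np.cos(y),np.sin(y);Rm=np.array([[c,-s],[s,c]]);O=np.array([.618,-.004])
H=O+Rm@[-.003,.052];d=Rm.T@(o['tool_pos'][:2]-H);a0=np.arctan2(-d[0],-d[1]);r=np.linalg.norm(d);print(H,r,a0-np.arctan2(43,87))
af=np.arctan2(43,87)+1.9
for a in np.linspace(a0,af,15): print((Rm@(.097*np.array([-np.sin(a),-np.cos(a)]))+H-o['tool_pos'][:2]).round(4).tolist(),round(a-a0,2))
E
```

```text
[ 0.55863473 -0.02551691  0.09154997] 3.2333 0.011165093120564277 [-6.40391185 -9.3218156   5.36334575]
[0.62036243 0.04803286] 0.09602020186829709 0.13618906032475936
[-0.0006, -0.0008] 0.0
[-0.0095, 0.0077] 0.13
[-0.0172, 0.0171] 0.25
[-0.0236, 0.0275] 0.38
[-0.0288, 0.0386] 0.5
[-0.0324, 0.0502] 0.63
[-0.0346, 0.0623] 0.76
[-0.0353, 0.0745] 0.88
[-0.0344, 0.0866] 1.01
[-0.032, 0.0986] 1.13
[-0.0281, 0.1102] 1.26
[-0.0228, 0.1212] 1.39
[-0.0161, 0.1314] 1.51
[-0.0082, 0.1407] 1.64
[0.0008, 0.149] 1.76
```

Emit:
play_rows(steps=[[[-0.002,0.002,0,0,0,0,1],[-0.005,0.004,0,0,0,0,1],[-0.0095,0.008,0,0,0,0,1],[-0.0135,0.0125,0,0,0,0,1],[-0.017,0.017,0,0,0,0,1],[-0.0205,0.022,0,0,0,0,1],[-0.0235,0.0275,0,0,0,0,1],[-0.0265,0.033,0,0,0,0,1],[-0.0288,0.0386,0,0,0,0,1],[-0.0308,0.0445,0,0,0,0,1],[-0.0324,0.05,0,0,0,0,1],[-0.0337,0.056,0,0,0,0,1],[-0.0346,0.062,0,0,0,0,1]]])

```text
time: 4.32
tool_pos: [0.5241, 0.0384, 0.0913]
orientation: [-0.706, 0.707, -0.033, 0.034]
ft_force: [-3.2, -2.8, 2.6]
opening: 0.0109
```

Emit:
play_rows(steps=[[[-0.0006,0.006,0,0,0,0,1],[-0.0007,0.012,0,0,0,0,1],[-0.0005,0.018,0,0,0,0,1],[0.0002,0.0245,0,0,0,0,1],[0.0012,0.0305,0,0,0,0,1],[0.0026,0.0365,0,0,0,0,1],[0.0044,0.042,0,0,0,0,1],[0.0065,0.048,0,0,0,0,1],[0.009,0.0535,0,0,0,0,1],[0.0118,0.059,0,0,0,0,1],[0.015,0.064,0,0,0,0,1],[0.0185,0.069,0,0,0,0,1],[0.0222,0.0738,0,0,0,0,1],[0.0264,0.0784,0,0,0,0,1],[0.0308,0.0827,0,0,0,0,1],[0.0354,0.0867,0,0,0,0,1],[0.0354,0.0867,0,0,0,0,1]]])

```text
time: 5.73
tool_pos: [0.5614, 0.1261, 0.0907]
orientation: [0.706, -0.706, 0.032, -0.035]
ft_force: [-0.1, -0.9, 6.8]
opening: 0.0107
```

```bash
python3 - <<'E'
from h import *
from rig import robot
o=robot.get_obs();print(o['tool_pos'],o['joint_positions'].round(2))
c=robot.camera("top");cv2.imwrite("pics/t2.png",cv2.resize(c["pixels"][100:310,100:340],None,fx=2.5,fy=2.5))
E
```

```text
[0.56135319 0.12614721 0.09070344] [ 0.02  0.24  1.84  0.    1.06 -1.45]
```

View pics/t2.png

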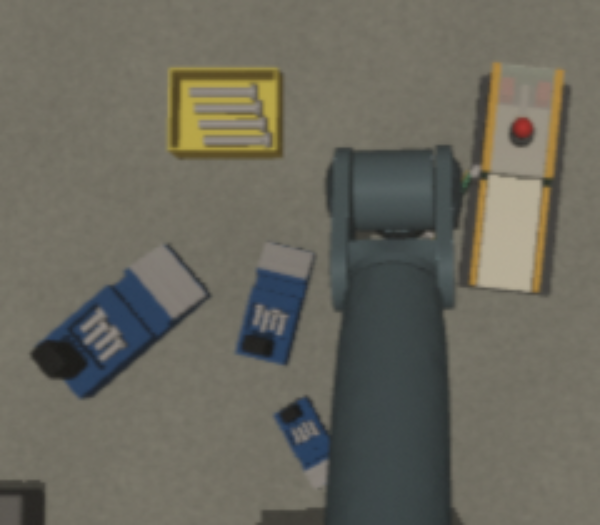

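Emit:
play_rows(steps=[[[0,0,0,0,0,0,-0.2],[0,0,0,0,0,0,-0.2],[0,0,0,0,0,0,-0.2],[0,0,0,0,0,0,-0.2],[0,0,0,0,0,0,-0.2],[0,0,0.04,0,0,0,-0.2],[0,0,0.08,0,0,0,-0.2],[0,0,0.12,0,0,0,-0.2],[-0.16,0.166,0.12,0,0,-0.107,-0.2],[-0.16,0.166,0.12,0,0,-0.107,-0.2],[-0.16,0.166,0.12,0,0,-0.107,-0.2],[-0.16,0.166,0.12,0,0,-0.107,-0.2],[-0.16,0.166,0.12,0,0,-0.107,-0.2],[-0.16,0.166,0.12,0,0,-0.107,-0.2],[-0.16,0.166,0.12,0,0,-0.107,-0.2],[-0.16,0.166,0.12,0,0,-0.107,-0.2]]])

```text
time: 7.12
tool_pos: [0.3986, 0.2921, 0.2092]
orientation: [-0.704, 0.704, -0.07, 0.07]
ft_force: [-0.4, -0.2, 0.0]
opening: 0.0516
```

```bash
python3 - <<'E'
from h import *
from rig import robot
o=robot.get_obs();T=tool(o);print(T.round(4),o['time'],o['opening'],o['ft_force'])
c=robot.camera("wrist");cv2.imwrite("pics/w3.png",c["pixels"])
c2=robot.camera("side");cv2.imwrite("pics/s3.png",c2["pixels"])
for P in [(.42,.2935,.105),(.42,.2935,.09)]: print(np.round(proj(c,P,T)))
E
```

```text
[[ 9.802e-01  3.000e-04  1.980e-01  3.986e-01]
 [-1.980e-01 -2.000e-04  9.802e-01  2.921e-01]
 [ 3.000e-04 -1.000e+00 -1.000e-04  2.092e-01]
 [ 0.000e+00  0.000e+00  0.000e+00  1.000e+00]] 7.1167 0.05158170618372845 [-0.4347287  -0.21751484  0.03586371]
[287. 234.]
[287. 228.]
```

View pics/w3.png

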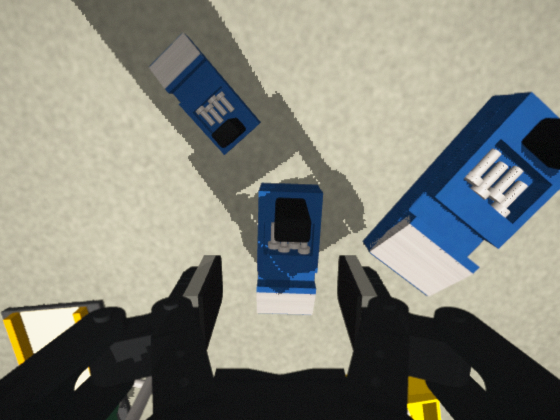

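View pics/s3.png

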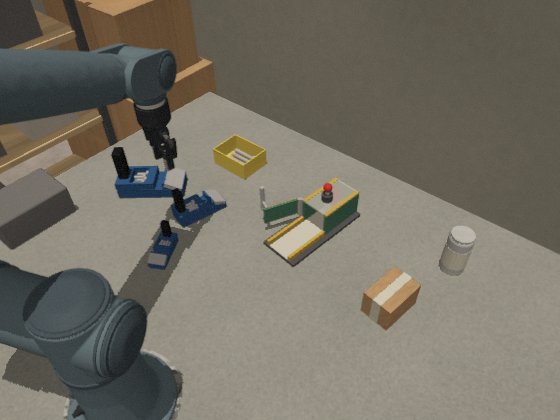

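```bash
python3 - <<'E'
from h import *
from rig import robot
o=robot.get_obs();T=tool(o);c=robot.camera("wrist")
im=cv2.resize(c["pixels"][170:330,230:350],None,fx=5,fy=5,interpolation=cv2.INTER_CUBIC)
cv2.imwrite("pics/w3c.png",np.clip(im[:600].astype(float)*1.8,0,255).astype(np.uint8))
t=robot.camera("top");print(plane(t,(100+310/3,100+408/3),.105))
E
```

```text
[0.42495208 0.29146703 0.105     ]
```

View pics/w3c.png

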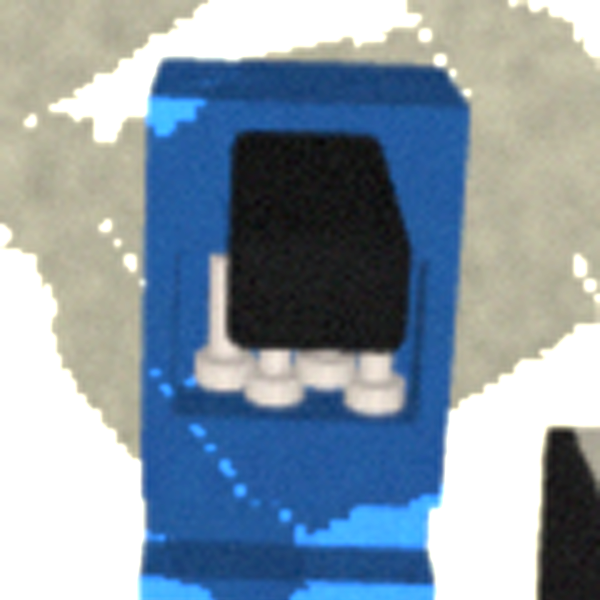

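```bash
python3 - <<'E'
from h import *
from rig import robot
o=robot.get_obs();T=tool(o);c=robot.camera("wrist")
f=lambda u,v:(230+u/5,170+v/5)
for q,z in [((228,349),.105),((407,350),.105),((410,243),.105),((230,243),.105),((148,98),.04),((469,104),.04),((142,541),.04),((433,545),.04)]:
    print(q,plane(c,f(*q),z,T).round(4))
# oriented: fit
a,b=plane(c,f(228,349),.105,T),plane(c,f(407,350),.105,T);print(np.linalg.norm(a-b),np.degrees(np.arctan2(-(b-a)[0],(b-a)[1])))
A,B,C,D=[plane(c,f(*q),.04,T) for q in [(148,98),(469,104),(142,541),(433,545)]]
m1=(A+B)/2;m2=(C+D)/2;v=m2-m1;print(m1,m2,np.linalg.norm(v),np.degrees(np.arctan2(v[1],v[0])))
u=v/np.linalg.norm(v);print("handle",m1+15e-3*u,"from front edge",(a+b)/2-10e-3*u)
E
```

```text
(228, 349) [0.4242 0.2823 0.105 ]
(407, 350) [0.4299 0.309  0.105 ]
(410, 243) [0.4131 0.3125 0.105 ]
(230, 243) [0.4076 0.2861 0.105 ]
(148, 98) [0.3973 0.2721 0.04  ]
(469, 104) [0.4104 0.3301 0.04  ]
(142, 541) [0.4853 0.2512 0.04  ]
(433, 545) [0.498  0.3079 0.04  ]
0.02732955684778505 -12.052491936507806
[0.40384449 0.30109867 0.04      ] [0.49166216 0.279523   0.04      ] 0.09042926814407536 -13.803433020932324
handle [0.41841129 0.2975198  0.04      ] from front edge [0.41732848 0.29802993 0.105     ]
```

Emit:
play_rows(steps=[[[0.02,0.004,-0.02,0,0,-0.02,-0.2],[0.02,0.004,-0.05,0,0,-0.02,-0.2],[0.02,0.004,-0.08,0,0,-0.02,-0.2],[0.02,0.004,-0.11,0,0,-0.02,-0.2],[0.02,0.004,-0.13,0,0,-0.02,-0.2],[0.02,0.004,-0.134,0,0,-0.02,-0.2],[0.02,0.004,-0.134,0,0,-0.02,-0.2],[0.02,0.004,-0.134,0,0,-0.02,1],[0.02,0.004,-0.134,0,0,-0.02,1],[0.02,0.004,-0.134,0,0,-0.02,1],[0.02,0.004,-0.134,0,0,-0.02,1],[0.02,0.004,-0.134,0,0,-0.02,1],[0.02,0.004,-0.134,0,0,-0.02,1],[0.02,0.004,-0.134,0,0,-0.02,1]]], squeeze=80)

```text
time: 8.53
tool_pos: [0.4211, 0.2962, 0.0774]
orientation: [0.703, -0.702, 0.077, -0.08]
ft_force: [0.6, -0.2, 6.5]
opening: 0.0268
```

Emit:
play_rows(steps=[[[0,0,0.01,0,0,0,1],[0,0,0.03,0,0,0,1],[0,0,0.06,0,0,0,1],[0,0,0.09,0,0,0,1],[0,0,0.12,0,0,0,1],[0,0,0.15,0,0,0,1],[0.005,-0.02,0.15,0,0,0.02,1],[0.012,-0.05,0.15,0,0,0.04,1],[0.02,-0.08,0.15,0,0,0.06,1],[0.028,-0.11,0.15,0,0,0.08,1],[0.035,-0.14,0.15,0,0,0.1,1],[0.042,-0.17,0.15,0,0,0.12,1],[0.049,-0.2,0.15,0,0,0.12,1],[0.056,-0.23,0.15,0,0,0.12,1],[0.062,-0.26,0.15,0,0,0.12,1],[0.066,-0.277,0.15,0,0,0.12,1],[0.068,-0.287,0.15,0,0,0.12,1],[0.068,-0.287,0.14,0,0,0.12,1],[0.068,-0.287,0.12,0,0,0.12,1],[0.068,-0.287,0.1,0,0,0.12,1]]])

```text
time: 10.2
tool_pos: [0.4871, 0.0096, 0.1744]
orientation: [0.706, -0.706, 0.036, -0.036]
ft_force: [-0.3, 0.6, -3.8]
opening: 0.0267
```

```bash
python3 - <<'E'
from h import *
from rig import robot
o=robot.get_obs();T=tool(o);print(T.round(4),o['time'],o['opening'],o['ft_force'],o['wrist_torque'])
c=robot.camera("wrist");cv2.imwrite("pics/w4.png",c["pixels"])
c2=robot.camera("side");cv2.imwrite("pics/s4.png",cv2.resize(c2["pixels"][130:300,130:400],None,fx=2.8,fy=2.8,interpolation=cv2.INTER_CUBIC))
E
```

```text
[[ 9.949e-01  3.000e-04  1.010e-01  4.871e-01]
 [-1.010e-01  7.000e-04  9.949e-01  9.600e-03]
 [ 2.000e-04 -1.000e+00  7.000e-04  1.744e-01]
 [ 0.000e+00  0.000e+00  0.000e+00  1.000e+00]] 10.2 0.02667558019839338 [-0.26671124  0.63416102 -3.75329484] [0.02186119 0.17501077 0.05489603]
```

View pics/w4.png

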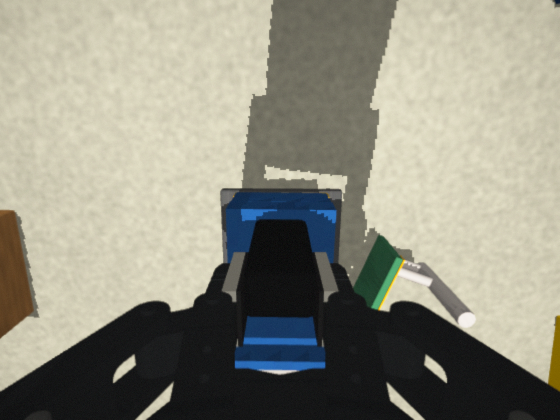

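View pics/s4.png

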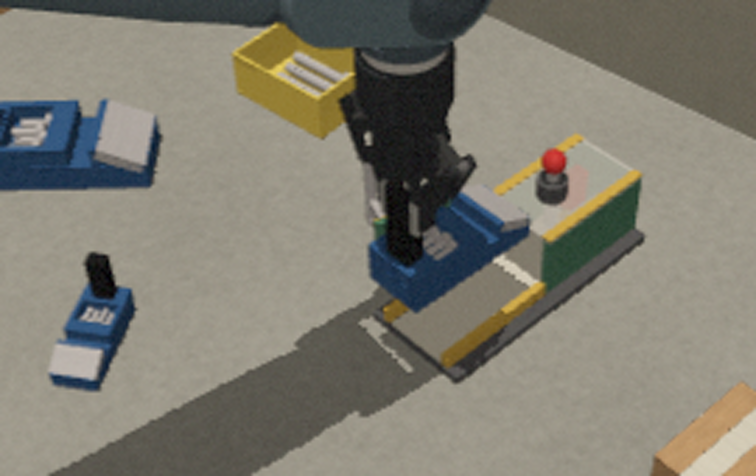

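```bash
python3 - <<'E'
from h import *
im=cv2.imread("pics/w4.png")[170:270,200:360]
cv2.imwrite("pics/w4c.png",np.clip(cv2.resize(im,None,fx=5,fy=5,interpolation=cv2.INTER_CUBIC).astype(float)*1.8,0,255).astype(np.uint8))
E
```

```text
(no output)
```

View pics/w4c.png

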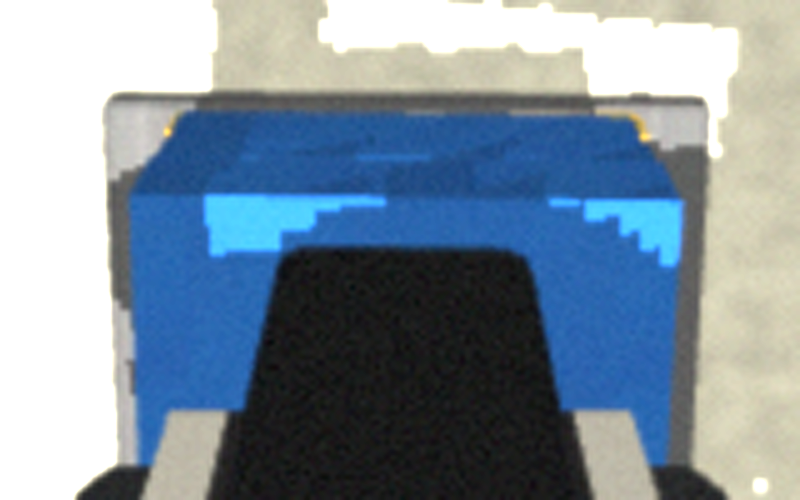

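```bash
python3 - <<'E'
from h import *
from rig import robot
o=robot.get_obs();T=tool(o);c=robot.camera("wrist")
f=lambda u,v:(200+u/5,170+v/5)
O=np.array([.618,-.004]);y=-.103;Rm=np.array([[np.cos(y),-np.sin(y)],[np.sin(y),np.cos(y)]])
for n,q,z in [("cassTL",(130,193),.137),("cassTR",(683,200),.137),("cBL",(180,113),.097),("cBR",(632,115),.097),("baseL",(106,96),.006),("baseR",(708,100),.006),("railL",(165,135),.024),("railR",(652,138),.024)]:
    P=plane(c,f(*q),z,T);print(n,P.round(4),(Rm.T@(P[:2]-O)).round(4))
E
```

```text
cassTL [ 0.4605 -0.0161  0.137 ] [-0.1554 -0.0283]
cassTR [0.4673 0.0423 0.137 ] [-0.1547  0.0305]
cBL [ 0.461  -0.0156  0.097 ] [-0.155  -0.0277]
cBR [0.4672 0.0422 0.097 ] [-0.1548  0.0304]
baseL [ 0.476  -0.0422  0.006 ] [-0.1373 -0.0526]
baseR [0.4879 0.0668 0.006 ] [-0.1367  0.0571]
railL [ 0.4802 -0.0296  0.024 ] [-0.1344 -0.0397]
railR [0.4893 0.0539 0.024 ] [-0.134   0.0444]
```

Emit:
play_rows(steps=[[[0,0.001,-0.02,0,0,0,1],[0,0.001,-0.04,0,0,0,1],[0,0.001,-0.058,0,0,0,1],[0,0.001,-0.066,0,0,0,1],[0,0.001,-0.072,0,0,0,1],[0,0.001,-0.077,0,0,0,1],[0,0.001,-0.081,0,0,0,1],[0,0.001,-0.084,0,0,0,1],[0,0.001,-0.084,0,0,0,1]]])

```text
time: 11.1
tool_pos: [0.4876, 0.0096, 0.0914]
orientation: [-0.706, 0.706, -0.036, 0.036]
ft_force: [-1.2, 0.4, -5.1]
opening: 0.0268
```

```bash
python3 - <<'E'
from h import *
from rig import robot
o=robot.get_obs();T=tool(o);print(o['tool_pos'],o['time'],o['opening'],o['ft_force'],o['wrist_torque'])
c=robot.camera("wrist");cv2.imwrite("pics/w5.png",cv2.resize(c["pixels"][150:350,160:400],None,fx=3,fy=3,interpolation=cv2.INTER_CUBIC))
c2=robot.camera("side");cv2.imwrite("pics/s5.png",cv2.resize(c2["pixels"][150:270,220:390],None,fx=4,fy=4,interpolation=cv2.INTER_CUBIC))
E
```

```text
[0.48755791 0.00955093 0.09139246] 11.1 0.026793627472283713 [-1.18936409  0.37721732 -5.13608423] [-0.05774029  0.12360389  0.0061326 ]
```

View pics/w5.png

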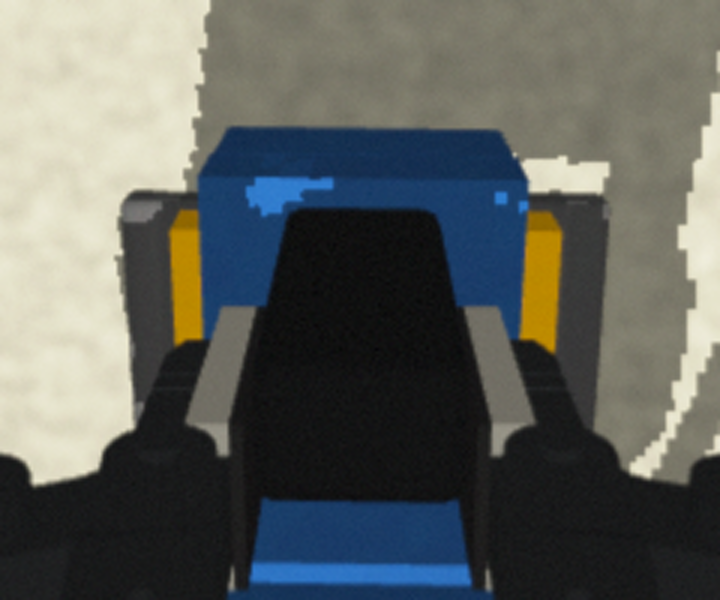

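View pics/s5.png

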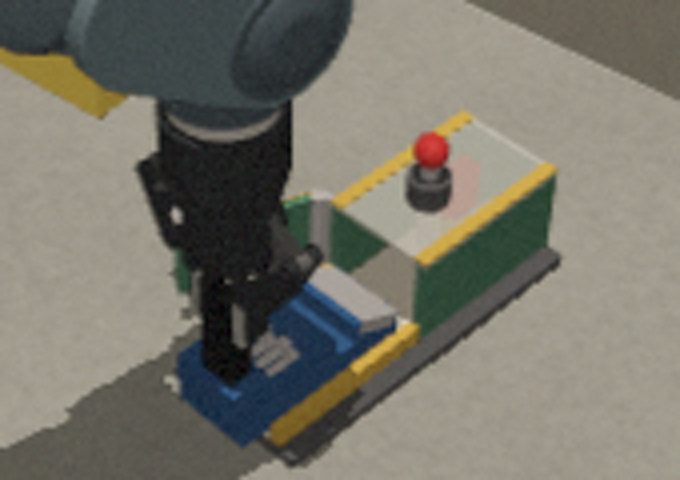

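Emit:
play_rows(steps=[[[0,0,-0.001,0,0,0,1],[0,0,-0.002,0,0,0,1],[0,0,-0.003,0,0,0,1],[0,0,-0.004,0,0,0,1],[0,0,-0.004,0,0,0,1],[0,0,-0.004,0,0,0,1]]])

```text
time: 11.7
tool_pos: [0.4878, 0.0095, 0.0876]
orientation: [-0.706, 0.706, -0.036, 0.036]
ft_force: [-1.1, 0.8, -2.3]
opening: 0.0267
```

Emit:
play_rows(steps=[[[0.003,0,-0.001,0,0,0,1],[0.007,-0.001,-0.001,0,0,0,1],[0.012,-0.001,-0.001,0,0,0,1],[0.017,-0.002,-0.001,0,0,0,1],[0.022,-0.002,-0.001,0,0,0,1],[0.027,-0.003,-0.001,0,0,0,1],[0.032,-0.003,-0.001,0,0,0,1],[0.037,-0.004,-0.001,0,0,0,1],[0.042,-0.0045,-0.001,0,0,0,1],[0.046,-0.005,-0.001,0,0,0,1],[0.05,-0.005,-0.001,0,0,0,1],[0.05,-0.005,-0.001,0,0,0,1]]])

```text
time: 12.7
tool_pos: [0.5395, 0.0041, 0.0874]
orientation: [-0.706, 0.706, -0.035, 0.037]
ft_force: [1.0, 0.1, 3.4]
opening: 0.0266
```

```bash
python3 - <<'E'
from h import *
from rig import robot
o=robot.get_obs();T=tool(o);print(o['tool_pos'],o['time'],o['opening'],o['ft_force'],o['wrist_torque'])
c=robot.camera("wrist");cv2.imwrite("pics/w6.png",cv2.resize(c["pixels"][50:350,140:420],None,fx=2,fy=2,interpolation=cv2.INTER_CUBIC))
c2=robot.camera("side");cv2.imwrite("pics/s6.png",cv2.resize(c2["pixels"][150:270,220:390],None,fx=4,fy=4,interpolation=cv2.INTER_CUBIC))
E
```

```text
[0.53948478 0.00413574 0.08738592] 12.7 0.026634865463060473 [1.02944118 0.05899854 3.43615878] [-0.26861254 -0.16775418 -0.00605576]
```

View pics/w6.png

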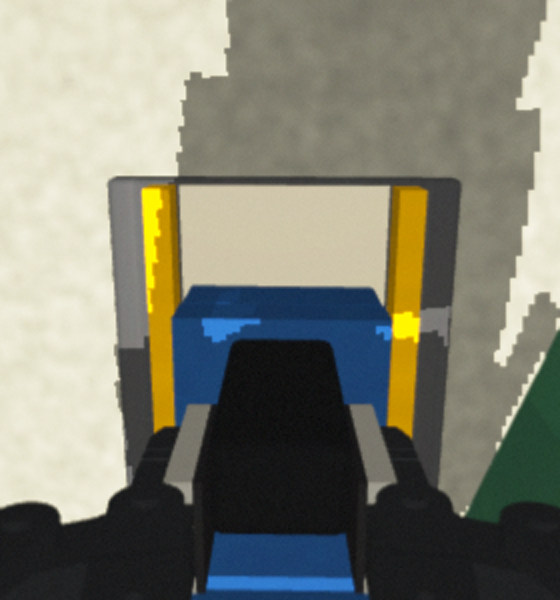

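View pics/s6.png

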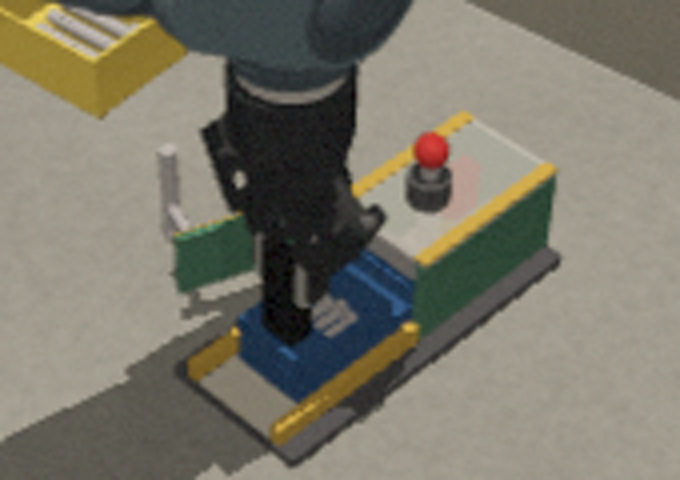

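Emit:
play_rows(steps=[[[0.003,0,0,0,0,0,1],[0.006,-0.0005,0,0,0,0,1],[0.009,-0.001,0,0,0,0,1],[0.012,-0.001,0,0,0,0,1],[0.015,-0.0015,0,0,0,0,1],[0.018,-0.002,0,0,0,0,1],[0.021,-0.002,0,0,0,0,1],[0.024,-0.0025,0,0,0,0,1],[0.027,-0.003,0,0,0,0,1],[0.03,-0.003,0,0,0,0,1]]])

```text
time: 13.63
tool_pos: [0.5648, 0.0019, 0.0872]
orientation: [-0.706, 0.706, -0.039, 0.033]
ft_force: [-16.7, 1.9, 18.9]
opening: 0.0269
```

Emit:
play_rows(steps=[[[0,0,0,0,0,0,1],[0,0,0,0,0,0,1],[0,0,0,0,0,0,1],[0,0,0,0,0,0,1],[0,0,0,0,0,0,1],[0,0,0,0,0,0,1]]])

```text
time: 14.13
tool_pos: [0.5668, 0.0016, 0.0873]
orientation: [-0.706, 0.706, -0.037, 0.035]
ft_force: [-8.2, 1.0, 12.1]
opening: 0.0265
```

```bash
python3 - <<'E'
from h import *
from rig import robot
o=robot.get_obs();T=tool(o);print(T.round(3),o['time'],o['opening'],o['ft_force'],o['wrist_torque'])
c=robot.camera("wrist");cv2.imwrite("pics/w7.png",cv2.resize(c["pixels"][50:350,140:420],None,fx=2,fy=2,interpolation=cv2.INTER_CUBIC))
c2=robot.camera("side");cv2.imwrite("pics/s7.png",cv2.resize(c2["pixels"][150:270,220:390],None,fx=4,fy=4,interpolation=cv2.INTER_CUBIC))
E
```

```text
[[ 0.995 -0.002  0.101  0.567]
 [-0.101 -0.     0.995  0.002]
 [-0.002 -1.    -0.     0.087]
 [ 0.     0.     0.     1.   ]] 14.1333 0.026511166245222456 [-8.18896747  1.04304311 12.09110248] [-0.3714507   0.94856247 -0.08305903]
```

View pics/w7.png

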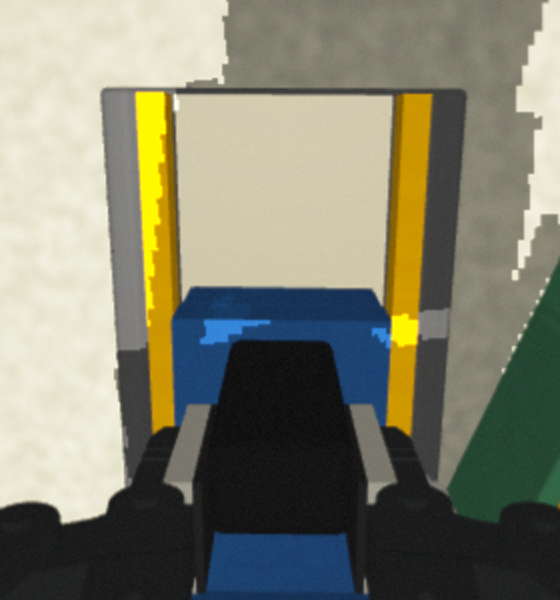

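View pics/s7.png

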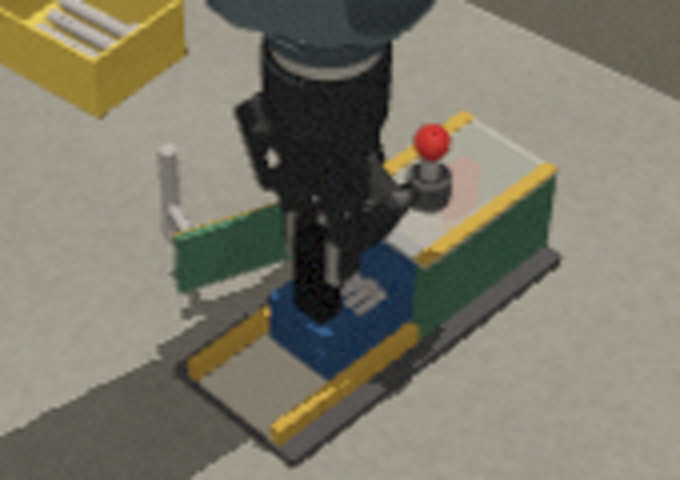

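Emit:
play_rows(steps=[[[0.001,0,0,0,0,0,1],[0.002,0,0,0,0,0,1],[0.003,0,0,0,0,0,1],[0.004,0,0,0,0,0,1],[0.005,-0.0005,0,0,0,0,1],[0.006,-0.0005,0,0,0,0,1],[0.007,-0.0005,0,0,0,0,1],[0.008,-0.001,0,0,0,0,1],[0.009,-0.001,0,0,0,0,1],[0.01,-0.001,0,0,0,0,1],[0.011,-0.001,0,0,0,0,1],[0.012,-0.001,0,0,0,0,1],[0.012,-0.001,0,0,0,0,1],[0.012,-0.001,0,0,0,0,1]]])

```text
time: 15.4
tool_pos: [0.5779, 0.0007, 0.0873]
orientation: [-0.706, 0.706, -0.037, 0.034]
ft_force: [-11.7, 1.3, 14.2]
opening: 0.0268
```

Emit:
play_rows(steps=[[[0.001,0,0,0,0,0,1],[0.002,0,0,0,0,0,1],[0.003,0,0,0,0,0,1],[0.004,-0.0005,0,0,0,0,1],[0.005,-0.0005,0,0,0,0,1],[0.006,-0.0005,0,0,0,0,1],[0.007,-0.001,0,0,0,0,1],[0.008,-0.001,0,0,0,0,1],[0.008,-0.001,0,0,0,0,1]]])

```text
time: 16.15
tool_pos: [0.5856, -0.0002, 0.0873]
orientation: [-0.706, 0.706, -0.038, 0.034]
ft_force: [-13.2, 2.0, 16.5]
opening: 0.0266
```

```bash
python3 - <<'E'
from h import *
from rig import robot
o=robot.get_obs();print(o['tool_pos'],o['time'],o['opening'],o['ft_force'],o['wrist_torque'])
c2=robot.camera("side");cv2.imwrite("pics/s8.png",cv2.resize(c2["pixels"][150:270,220:390],None,fx=4,fy=4,interpolation=cv2.INTER_CUBIC))
E
```

```text
[ 5.85592734e-01 -2.13000452e-04  8.72829825e-02] 16.15 0.02664829012331428 [-13.24430373   2.03442017  16.46781336] [-0.38972652  1.69951048 -0.09089484]
```

View pics/s8.png

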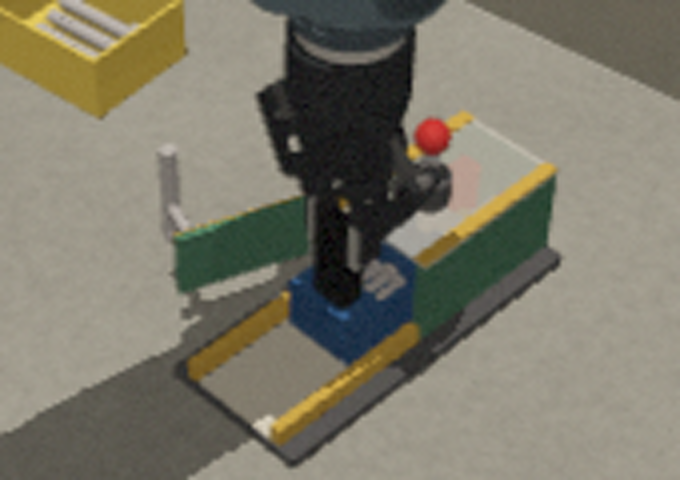

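Emit:
play_rows(steps=[[[0.001,0,0,0,0,0,1],[0.002,0,0,0,0,0,1],[0.003,0,0,0,0,0,1],[0.004,-0.0005,0,0,0,0,1],[0.005,-0.0005,0,0,0,0,1],[0.005,-0.0005,0,0,0,0,1]]])

```text
time: 16.7
tool_pos: [0.5906, -0.0007, 0.0873]
orientation: [-0.706, 0.706, -0.038, 0.034]
ft_force: [-12.7, 1.1, 16.1]
opening: 0.0263
```

Emit:
play_rows(steps=[[[0.001,0,0,0,0,0,1],[0.002,0,0,0,0,0,1],[0.003,0,0,0,0,0,1],[0.003,0,0,0,0,0,1]]])

```text
time: 17.03
tool_pos: [0.5937, -0.0009, 0.0873]
orientation: [-0.706, 0.706, -0.038, 0.034]
ft_force: [-12.6, 1.6, 14.6]
opening: 0.0272
```

Emit:
play_rows(steps=[[[0.001,0,0,0,0,0,1],[0.002,0,0,0,0,0,1],[0.003,-0.0005,0,0,0,0,1],[0.003,-0.0005,0,0,0,0,1]]])

```text
time: 17.37
tool_pos: [0.5949, -0.0012, 0.0873]
orientation: [-0.706, 0.706, -0.039, 0.032]
ft_force: [-21.1, 0.4, 21.4]
opening: 0.0263
```

Emit:
play_rows(steps=[[[0.001,0,0,0,0,0,1],[0.001,0,0,0,0,0,1],[0.001,0,0,0,0,0,1],[0.001,0,0,0,0,0,1],[0.001,0,0,0,0,0,1],[0.001,0,0,0,0,0,1],[0.001,0,0,0,0,0,1],[0.001,0,0,0,0,0,1],[0.001,0,0,0,0,0,1],[0.001,0,0,0,0,0,1],[0.001,0,0,0,0,0,1],[0.001,0,0,0,0,0,1]]])

```text
time: 18.37
tool_pos: [0.5949, -0.0012, 0.0872]
orientation: [-0.706, 0.707, -0.04, 0.031]
ft_force: [-25.2, 0.6, 24.5]
opening: 0.0263
```

```bash
cat > k.py <<'E'
from h import *
from rig import robot
import sys
o=robot.get_obs();print(o['tool_pos'],o['time'],o['opening'],o['ft_force'])
for n in ["side","top"]:
    c=robot.camera(n);im=c["pixels"];cv2.imwrite(f"pics/{n}_{sys.argv[1]}.png",cv2.resize(im[150:270,220:390] if n=="side" else im[100:230,240:370],None,fx=4,fy=4,interpolation=cv2.INTER_CUBIC))
    b,g,r=[im[...,i].astype(int) for i in range(3)]
    m=((r>110)&(g<60)&(b<60)).astype(np.uint8);N,l,s,ce=cv2.connectedComponentsWithStats(m)
    for i in range(1,N):
        if s[i,4]>15: print(n,s[i].tolist(),ce[i].round(2))
E
python3 k.py a; python3 - <<'E'
from h import *
for f in ["pics/side0.png","pics/top0.png","pics/s3.png"]:
    im=cv2.imread(f);b,g,r=[im[...,i].astype(int) for i in range(3)]
    m=((r>110)&(g<60)&(b<60)).astype(np.uint8);N,l,s,ce=cv2.connectedComponentsWithStats(m)
    print(f,[ (s[i].tolist(),ce[i].round(2)) for i in range(1,N) if s[i,4]>15])
E
```

```text
[ 0.59490761 -0.00123015  0.08723166] 18.3667 0.026335863860188293 [-25.22445941   0.57023696  24.45869492]
side [325, 183, 7, 7, 30] [328.13 185.7 ]
pics/side0.png [([324, 184, 8, 7, 48], array([327.44, 187.17]))]
pics/top0.png [([306, 148, 7, 6, 35], array([308.77, 150.57]))]
pics/s3.png [([324, 184, 8, 8, 48], array([327.52, 187.44]))]
```

Emit:
play_rows(steps=[[[0,0,0,0,0,0,1],[0,0,0,0,0,0,1],[0,0,0,0,0,0,1],[0,0,0,0,0,0,1],[0,0,0,0,0,0,1],[0,0,0,0,0,0,1],[0,0,0,0,0,0,1],[0,0,0,0,0,0,1],[0,0,0,0,0,0,1],[0,0,0,0,0,0,1],[0,0,0,0,0,0,1],[0,0,0,0,0,0,1],[0,0,0,0,0,0,1],[0,0,0,0,0,0,1],[0,0,0,0,0,0,1],[0,0,0,0,0,0,1],[0,0,0,0,0,0,1],[0,0,0,0,0,0,1],[0,0,0,0,0,0,1],[0,0,0,0,0,0,1]]])

```text
time: 20.13
tool_pos: [0.5949, -0.0012, 0.0872]
orientation: [-0.706, 0.707, -0.04, 0.031]
ft_force: [-26.5, 0.8, 23.8]
opening: 0.0268
```

```bash
python3 k.py b
```

```text
[ 0.59491423 -0.00124625  0.08724929] 20.1333 0.02684404792217464 [-26.47279486   0.82600354  23.83263682]
side [325, 184, 7, 6, 25] [328.16 186.32]
```

View pics/side_b.png

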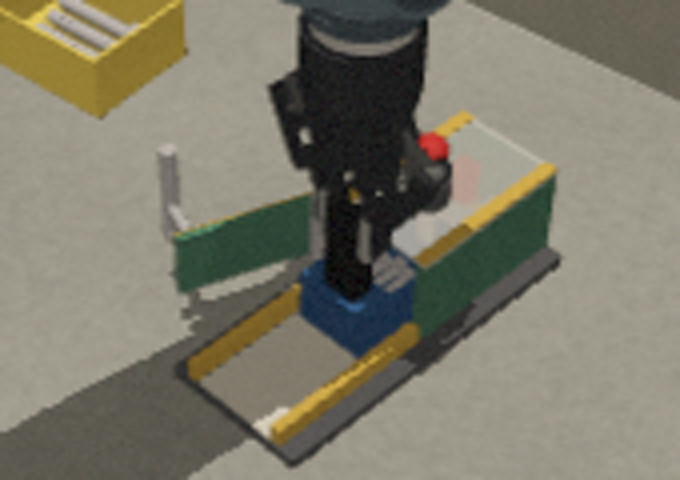

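Emit:
play_rows(steps=[[[0,0,0,0,0,0,1],[0,0,0,0,0,0,1],[0,0,0,0,0,0,1],[0,0,0,0,0,0,1],[0,0,0,0,0,0,1],[0,0,0,0,0,0,1],[0,0,0,0,0,0,1],[0,0,0,0,0,0,1],[0,0,0,0,0,0,1],[0,0,0,0,0,0,1],[0,0,0,0,0,0,1],[0,0,0,0,0,0,1],[0,0,0,0,0,0,1],[0,0,0,0,0,0,1],[0,0,0,0,0,0,1],[0,0,0,0,0,0,1]]])

```text
time: 21.57
tool_pos: [0.5949, -0.0012, 0.0873]
orientation: [-0.706, 0.707, -0.04, 0.031]
ft_force: [-25.6, 0.3, 24.2]
opening: 0.0264
```

```bash
python3 k.py c
```

```text
[ 0.59493054 -0.00121626  0.08726812] 21.5667 0.026404061264874566 [-25.61286579   0.30075019  24.19632593]
side [325, 184, 7, 6, 25] [328.16 186.36]
```

View pics/side_c.png

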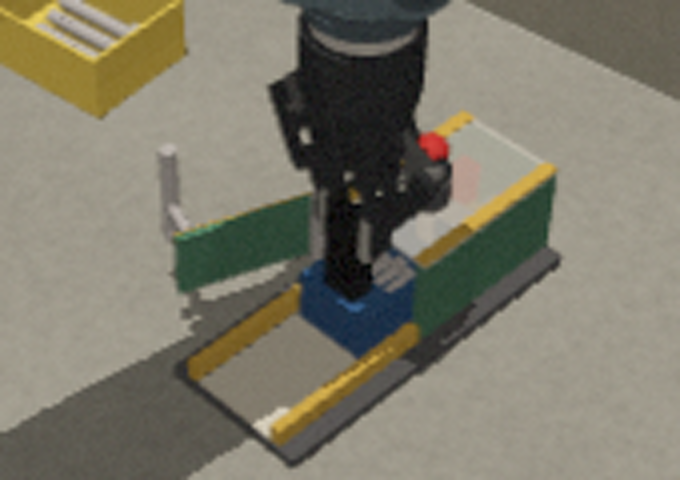

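```bash
python3 - <<'E'
from h import *
from rig import robot
c=robot.camera("side")["pixels"]
for n,im in [("start",cv2.imread("pics/side0.png")),("s3",cv2.imread("pics/s3.png")),("now",c)]:
    print(n,[ (im[178:192,u,2].astype(int)-im[178:192,u,1]).tolist() for u in (328,330)])
E
```

```text
start [[5, 5, 4, 6, 27, 109, 136, 138, 134, 129, 123, 117, 100, 80], [5, 5, 9, 27, 37, 43, 112, 131, 127, 124, 115, 109, 80, 43]]
s3 [[5, 5, 5, 6, 25, 113, 143, 141, 140, 133, 131, 118, 102, 78], [4, 4, 8, 28, 37, 44, 113, 134, 134, 129, 122, 111, 89, 48]]
now [[4, 4, 5, 7, 27, 114, 147, 143, 140, 134, 129, 108, 20, 1], [6, 4, 7, 28, 36, 43, 117, 140, 137, 135, 123, 58, 1, 0]]
```

Side view: the knob's top edge is at the same rows as at the start (183–184 at column 328), so the pin is fully down. I'll ease off the push, open and retreat.

Emit:
play_rows(steps=[[[-0.001,0,0,0,0,0,1],[-0.002,0,0.001,0,0,0,1],[-0.003,0,0.001,0,0,0,1],[-0.003,0,0.001,0,0,0,1],[-0.003,0,0.001,0,0,0,-0.2],[-0.003,0,0.001,0,0,0,-0.2],[-0.003,0,0.001,0,0,0,-0.2],[-0.003,0,0.001,0,0,0,-0.2],[-0.003,0,0.001,0,0,0,-0.2],[-0.003,0,0.001,0,0,0,-0.2],[-0.003,0,0.011,0,0,0,-0.2],[-0.003,0,0.03,0,0,0,-0.2],[-0.003,0,0.06,0,0,0,-0.2],[-0.003,0,0.09,0,0,0,-0.2],[-0.003,0,0.12,0,0,0,-0.2],[-0.04,0,0.15,0,0,0,-0.2],[-0.08,0,0.15,0,0,0,-0.2],[-0.12,0,0.15,0,0,0,-0.2],[-0.13,0,0.15,0,0,0,-0.2],[-0.13,0,0.15,0,0,0,-0.2]]])

```text
time: 23.38
tool_pos: [0.4672, -0.0011, 0.2369]
orientation: [-0.706, 0.706, -0.036, 0.036]
ft_force: [-0.3, -0.2, -0.6]
opening: 0.0511
```

```bash
python3 k.py d; python3 - <<'E'
from h import *
from rig import robot
c=robot.camera("wrist")["pixels"];cv2.imwrite("pics/w9.png",c)
im=robot.camera("side")["pixels"];print([ (im[178:192,u,2].astype(int)-im[178:192,u,1]).tolist() for u in (328,330)])
E
```

```text
[ 0.46715621 -0.00109954  0.23685447] 23.3833 0.051114320728195536 [-0.28345769 -0.21005723 -0.55847006]
side [324, 184, 8, 8, 46] [327.43 187.74]
top [306, 148, 7, 6, 35] [308.77 150.57]
[[6, 4, 5, 6, 27, 112, 142, 144, 140, 136, 132, 123, 109, 84], [4, 4, 8, 27, 36, 45, 115, 142, 135, 133, 123, 112, 88, 50]]
```

View pics/side_d.png

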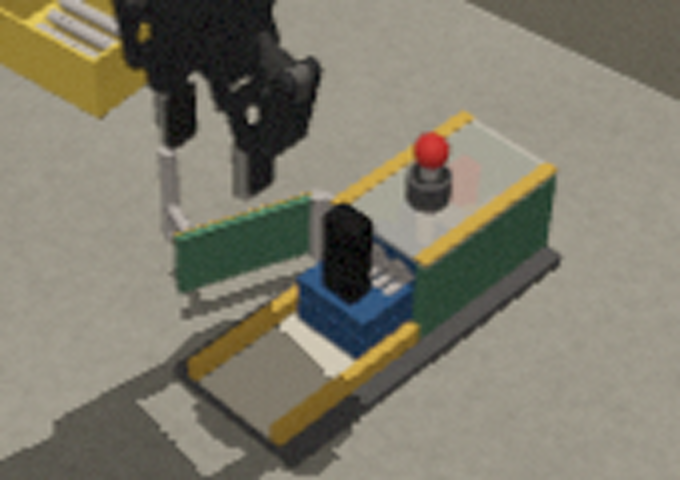

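View pics/w9.png

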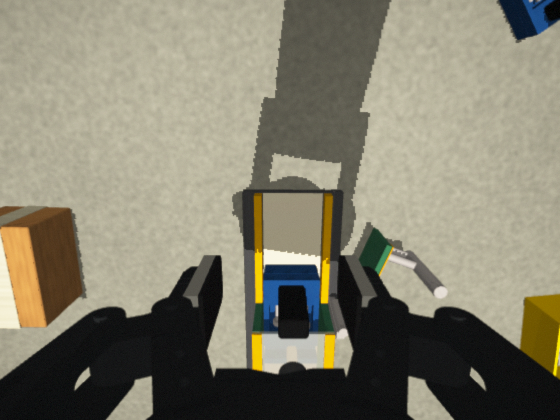

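```bash
python3 -c "
from rig import robot
print(robot.close_job())"
```

```text
the job is handed in; nothing more can be done
None
```

The cassette is locked in the dispenser and the job is handed in, at about 23.5 s of the allowed 72 s. The hand-in gave no verdict.

- **Door:** I pinched the rod and swung the door to about 1.9 rad, estimated from the gripper's path.
- **Cassette:** I picked the middle-sized cassette, which measured about 138 mm long against about 187 mm and 100 mm for the other two. I gripped it by the black handle, set it on the apron nose first and slid it in.
- **Lock:** I held it on the stop for about 4 s at about 25 N along the channel. The gripper also pressed down on it with about 24 N at the same time. The pin then dropped, and I eased off and let go.

**Last checks:** After release, the red knob was at its pin-down position in the side and top views to within a pixel, and the cassette sat deep in the channel with the door still open. The arm was clear with about 0.6 N on the wrist. I never saw the notch directly, so the lock is judged from the knob height and the cassette staying put.

**Disagreements:** The cameras differed by 2 to 5 mm on the dock and handle positions, so I found the stop by feel rather than by measurement. On the way in, lifting the pin briefly pushed the force up to about 17 N along the channel and 19 N upward, and it eased when I slowed down.

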